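# Close up the row of pump dispensers on the bench riser

### The job

Stand the knocked-over yellow pump dispenser and the orange one upright on the white riser shelf, in one straight row with the two already there, then push the red bookend gently along until the whole row is closed up with every dispenser touching the next. Last, prime the yellow dispenser by pressing its pump head down to its stop and letting it come up again. Do not knock over the other dispensers or disturb the other things on the bench.

Things in the scene. Friction and masses are not known exactly. Their poses are not given: they have to be found in the camera images.
- rack: fixed low riser shelf, white board 78 mm deep (x), 400 mm long (y -190 to +210), top 40 mm above the origin; origin at bench level below the row's centre line (x = 0). Back lip (+x edge) 16 mm above the board, front face at x = +33 mm; front (-x) open. At the -y end a cheek stands 75 mm above the board, inner face at y = -165 mm; dispensers stand between it and the red bookend
- row_start (a point): point on the board's top, on the row's centre line, at the end cheek's inner face; axes as the riser's (+y runs along the row to the bookend). Four dispensers side by side fill 216 mm from here
- bookend (a joint): red bookend, a plate 60 mm wide (x), 8 mm thick, top 76 mm above the board, that slides along the riser and stays where left (about 3 N of friction). Value in m: at 0 its inner face is 330 mm from the cheek's; grows as it moves towards the cheek (riser -y), stop at 0.135. 0.114 leaves 216 mm between. A foot 30 mm wide, 6 mm high reaches 38 mm outward (+y) from the inner face
- bookend_outer (a point): middle of the bookend's outer face (facing riser +y), 45 mm above the board: the place to push it with the closed fingers. It slides with the bookend
- yellow: yellow pump dispenser, 0.23 kg, lying on its side on a mat (top 2 mm above the bench) at the start. Square body 54 x 54 mm, 84 mm tall, sides all alike; above it a collar of 34 mm diameter to 88 mm, a thin stem and a steel pump head of 38 mm diameter from 98 to 108 mm. Origin at the centre of its underside, z along its axis to the pump head, x and y square to its sides
- pump_top (a point): centre of the top of the yellow dispenser's pump head; z along the dispenser's axis, outwards
- pump (a joint): spring pump head of the yellow dispenser: 0 up, 0.010 m pressed down to its stop; springs back by itself; about 2 N to start it and 6 N at the stop
- orange: orange dispenser, standing on the bench mat; same size and origin as the yellow one but its pump head does not move; 0.15 to 0.31 kg
- white: white dispenser, same size and origin, already standing on the riser next to the end cheek; its pump head does not move
- green: green dispenser, same size and origin, already standing on the riser next to the white one; its pump head does not move
- multimeter: yellow multimeter lying flat, 170 x 85 x 36 mm, a bystander; origin under its centre
- pen_cup: dark steel pen cup, 76 mm diameter, 95 mm tall, a bystander; origin under its centre
- spool: grey spool, 64 mm diameter, 55 mm tall, a bystander; origin under its centre
- glue: green glue bottle with blue cap, 36 mm diameter, 115 mm tall, a bystander; origin under its centre
- press_weight: round aluminium and black weight, 68 mm diameter, 97 mm tall, a bystander; origin under its centre

How it is judged:
On the way, in this order (a step that is already met when the one before it is completed fails the run):
1. all four dispensers stand upright on the riser in one straight row between cheek and bookend (angle between each of white, green, orange, yellow's own z axis and vertical below 0.1 rad and z of white in the frame of rack between 0.036 and 0.045 m and x of white in the frame of rack between -0.009 and 0.009 m and y of white in the frame of row_start between 0.02 and 0.31 m and z of green in the frame of rack between 0.036 and 0.045 m and x of green in the frame of rack between -0.009 and 0.009 m and y of green in the frame of row_start between 0.02 and 0.31 m and z of orange in the frame of rack between 0.036 and 0.045 m and x of orange in the frame of rack between -0.009 and 0.009 m and y of orange in the frame of row_start between 0.02 and 0.31 m and z of yellow in the frame of rack between 0.036 and 0.045 m and x of yellow in the frame of rack between -0.009 and 0.009 m and y of yellow in the frame of row_start between 0.02 and 0.31 m), for 0.2 s.
2. the bookend has closed up the row: gaps total under 2.5 mm (all of step 1 and value of joint bookend above 0.1115 m), for 0.2 s.
3. the yellow dispenser's pump head is pressed down to its stop (within 1 mm) with the row still closed (all of step 2 and value of joint pump above 0.009 m), for 0.05 s.
At the end, for the whole second after the job is handed in: all four dispensers upright (within 0.1 rad) on the riser, each within 9 mm of the row's centre line, the bookend closed up so that the gaps in the row total under 2.5 mm (bookend joint above 0.1115), the yellow pump head up again (under 1.5 mm down), everything at rest (all of step 2 and value of joint pump below 0.0015 m and linear speed of each of white, green, orange, yellow below 0.02 m/s); the robot touches nothing.
It fails at once if the white, green or orange dispenser is knocked over (tilted more than 0.6 rad) (angle between any of white, green, orange's own z axis and vertical above 0.6 rad).
It fails at once if the fingers push the riser or its bookend with more than 40 N (contact force between the fingers and rack above 40 N).
It fails at once if a bystander (multimeter, pen cup, spool, glue bottle, weight) is moved more than 25 mm (distance of any of multimeter, pen_cup, spool, glue, press_weight from where it was at the start of the episode above 0.025 m).
It also fails if it takes over 72 s, if anything falls off the work surface, if the arm or the gripper's body presses on something with over 40 N, if the wrist force passes 120 N, or if a joint passes its speed limit or range.

### The arm

A 6-joint arm with a two-finger parallel gripper is mounted at the origin on the work surface. World frame = base frame: x ahead of the robot, y to its left, z up, the work surface at z = 0. Lengths are in m, angles in rad, forces in N, time in s.
With the tool pointing down it reaches from about 0.35 to 0.8 m from the base axis. Payload 7.3 kg.
Tool frame: the origin (TCP) lies at the very end of the fingers, on their centre line; the grasp point (between the pads) lies 19 mm behind it; z points along the fingers, y is the line along which they close (so a half turn about z gives the same grasp; the last joint's range is limited). The gripper opens to 85 mm and grips with 20 to 120 N. Pads are 22 mm wide; open, the fingers measure 114 mm over their backs; the gripper's body (76 mm by 85 mm) begins 54 mm behind the grasp point. The pads swing forward as they close: fully open they stand 13 mm farther back than shut.
Start: joints at [-1.257, 0.342, 1.524, -0, 1.275, -0.146], TCP at [0.233, -0.47, 0.231] pointing down, gripper open.
Joint ranges: [-2.53, 2.53], [-0.77, 2.02], [0.04, 2.7], [-1, 4.14], [0.28, 2.66], [-3.11, 3.11]. Speed limits (rad/s): [2.57, 2.57, 3.14, 3.14, 3.14, 3.14].

### API

Orientations are given as a 3x3 rotation matrix whose columns are the frame's x, y, z axes.
In Python, from plant import get_state, cams, close_job gives the robot as it stands.
- The arm moves only by the shell command python3 -m jog 'ROWS' [FORCE]. ROWS is text: rows parted by semicolons, each of 5 numbers parted by spaces: the opening, from 0 (shut) to 1 (fully open), then the shift along the tool's x, y, z in units of 50 mm (1.0 is 50 mm), then the turn about the tool's z in units of 10 degrees (1.0 is 10 degrees). In form: grip dx dy dz twist; .... A call has 1 to 10 rows; each row shifts and turns the commanded pose from where the row before left it, along the tool's axes as they then stand; what a row does not reach is not made up. A row lasts 1/8 s, in which the tool goes at most 62.5 mm and 10.7 degrees, less where a joint would pass 70% of its speed; a pose out of reach is approached as far as the arm can. A call is refused whole if a number of a shift passes 1 or a number of a turn 1, either way. A call with a gripper value outside its range is refused whole. The fingers move at their own pace and stop on an object; FORCE is the grip in N (left out, the last holds). Time passes only in rows, so rows that do not move let the fingers close. It gives the time, the measured TCP pose, the force, the opening and the grip force at its end, in the units of the state.
- get_state(): the state, without advancing time (a new reading comes with each control period).
- cams.capture(name): name is "scene" or "top" or "wrist"; returns a dict with "pixels" (400x640x3 uint8, blue, green, red), "fov_y" (degrees; the focal length in pixels is half the picture's height over the tangent of half this angle, whatever the lens; pixels are square), "cx", "cy" (the principal point, pixels), "k1" (the pictures are not rectified: a ray, as slopes to the right and down, at radius r is drawn at 1 + k1 r^2 times it, then the intrinsics apply), "R" (3x3) and "t" (3): a world point X has camera coordinates R X + t; the wrist camera has in their place "T_tool_cam" (4x4, takes a point from camera to tool coordinates, whose origin is the TCP and whose axes are the flange's). Camera axes: x right, y down, z forward; pixel columns grow to the right and rows downward; lengths in m; the calibration is good to about 2 mm. A picture is of the moment at which its call begins: read the wrist's pose just before it. There is no depth.
- close_job(): hands the job in; it is judged then, once.
Trained networks look in the newest picture that a camera, given by its name, has taken for a name from the list of things; names that differ only in an ending like _2 or _b are one class to them, and where a whole thing is asked for, a point or a joint stands for the part that bears it (a point fixed in the world has none). Each returns a list of dicts, best first, with "conf" (0 to 1); they miss things now and then, are a little off and sometimes report something else, mostly with a low value. They report only what shows in the picture. A call takes as long as a camera call.
- cams.look_for(name, camera): "pixel" ([row, column] in pixels, amid what is visible of it).
The state is a dict: "clock": time; "joint_pos": joint angles; "joint_vel": joint speeds; "joint_efforts": joint torques, N m; "eef_pos": TCP position; "tcp_rot": TCP orientation; "contact_force": force on the tool from outside, world axes, zero at the start; "moment": the same for the moment, N m; "grip_width": finger opening in m; "grasp_force": force on a finger pad.
Only numpy, scipy, OpenCV 4.12 (cv2) and the standard library are available. Lean on these libraries where they do the work, as an engineer would, in place of code of your own. Each camera call takes 0.05 s, during which the arm holds its last target. There are 200 camera calls.

## Working session

There is one attempt and no reset: what is moved stays moved. The work goes in short steps, Python scripts to look and compute and a shell command to move; the robot and the scene stay as the last step left them, time stands still between calls to the robot, and variables do not carry over. Pictures are saved under pics/ and viewed, at most 12 in all, crops included, and the job is handed in when it is done.

```bash
ls; mkdir -p pics
cat > h.py <<'E'
import numpy as np,cv2
from plant import get_state,cams
def cap(n,f=None):
    s=get_state();c=cams.capture(n)
    if 'T_tool_cam' in c:
        T=np.eye(4);T[:3,:3]=s['tcp_rot'];T[:3,3]=s['eef_pos'];T=T@np.array(c['T_tool_cam'])
        R=T[:3,:3].T;c['R']=R;c['t']=-R@T[:3,3]
    c['R']=np.array(c['R']);c['t']=np.array(c['t'])
    h=c['pixels'].shape[0];c['f']=h/2/np.tan(np.radians(c['fov_y'])/2)
    if f: cv2.imwrite(f,c['pixels'])
    return c
def K(c): return np.array([[c['f'],0,c['cx']],[0,c['f'],c['cy']],[0,0,1]]),np.array([c['k1'],0,0,0.])
def ray(c,rc):
    k,d=K(c);p=cv2.undistortPoints(np.array([[[rc[1],rc[0]]]],float),k,d)[0,0]
    v=c['R'].T@np.array([p[0],p[1],1]);return -c['R'].T@c['t'],v/np.linalg.norm(v)
def atz(c,rc,z):
    o,v=ray(c,rc);return o+v*(z-o[2])/v[2]
def tri(L):
    A=0;b=0
    for c,rc in L:
        o,v=ray(c,rc);P=np.eye(3)-np.outer(v,v);A=A+P;b=b+P@o
    x=np.linalg.solve(A,b)
    return x,[round(float(np.linalg.norm((np.eye(3)-np.outer(v,v))@(x-o))),4) for o,v in [ray(c,rc) for c,rc in L]]
def proj(c,X):
    k,d=K(c);p=cv2.projectPoints(np.array(X,float).reshape(-1,1,3),cv2.Rodrigues(c['R'])[0],c['t'],k,d)[0].reshape(-1,2);return p[:,::-1]
E
python3 - <<'E'
from h import *
np.set_printoptions(precision=3,suppress=True)
C={n:cap(n,f'pics/{n}0.png') for n in('scene','top')}
for n,c in C.items(): print(n,c['f'],c['k1'],-c['R'].T@c['t'],c['R'][2])
for o in 'rack bookend yellow pump_top orange white green multimeter pen_cup spool glue press_weight'.split():
    L=[]
    for n in C:
        r=cams.look_for(o,n);print(o,n,[(np.round(q['pixel']),round(q['conf'],2)) for q in r[:2]])
        if r:L.append((C[n],r[0]['pixel']))
    if len(L)==2: print('   ',*tri(L))
print(get_state())
E
```

```text
pics
scene 466.8872732712527 0.014112302584715632 [1.266 0.648 0.953] [-0.544 -0.532 -0.649]
top 442.0607303787196 -0.0702655575566877 [ 0.391 -0.03   1.357] [ 0.116 -0.018 -0.993]
rack scene [(array([252., 323.]), 0.7), (array([185., 238.]), 0.21)]
rack top []
bookend scene [(array([251., 323.]), 0.7), (array([256., 343.]), 0.62)]
bookend top [(array([156., 261.]), 0.7)]
    [0.663 0.105 0.102] [0.0234, 0.0234]
yellow scene [(array([182., 313.]), 0.81), (array([252., 323.]), 0.33)]
yellow top [(array([228., 368.]), 0.92)]
    [ 0.438 -0.183  0.043] [0.0022, 0.0022]
pump_top scene []
pump_top top [(array([226., 348.]), 0.4)]
orange scene [(array([226., 386.]), 0.56), (array([262., 346.]), 0.39)]
orange top [(array([224., 264.]), 0.88)]
    [0.455 0.12  0.055] [0.0023, 0.0023]
white scene [(array([203., 265.]), 0.59)]
white top [(array([159., 358.]), 0.97)]
    [ 0.643 -0.162  0.095] [0.0065, 0.0065]
green scene [(array([213., 283.]), 0.79), (array([276., 487.]), 0.21)]
green top [(array([157., 341.]), 0.78), (array([178., 187.]), 0.4)]
    [ 0.642 -0.104  0.092] [0.0047, 0.0047]
mult
[... 498 characters left out ...]
2 -0.328  0.052] [0.002, 0.002]
press_weight scene [(array([306., 428.]), 0.61)]
press_weight top [(array([179., 186.]), 0.77)]
    [0.596 0.354 0.041] [0.0029, 0.0029]
{'clock': 1.3, 'joint_pos': array([-1.257,  0.342,  1.524, -0.   ,  1.275, -0.146]), 'joint_vel': array([-0.   ,  0.003, -0.   , -0.001, -0.   , -0.   ]), 'joint_efforts': array([ -0.001, -43.357, -24.628,  -0.   ,   0.   ,  -0.   ]), 'eef_pos': array([ 0.233, -0.47 ,  0.231]), 'tcp_rot': array([[ 0.896,  0.444,  0.   ],
       [ 0.444, -0.896, -0.   ],
       [-0.   ,  0.   , -1.   ]]), 'contact_force': array([0.135, 0.274, 0.198]), 'moment': array([0.001, 0.027, 0.026]), 'grasp_force': 0.0, 'grip_width': 0.0852345806653316}
```

Run:
```python
import cv2
a=cv2.imread('pics/scene0.png')[120:320,200:500];cv2.imwrite('pics/s1.png',cv2.resize(a,(795,530),interpolation=cv2.INTER_CUBIC))
a=cv2.imread('pics/top0.png')[120:280,170:400];cv2.imwrite('pics/t1.png',cv2.resize(a,(795,553),interpolation=cv2.INTER_CUBIC))
```

```text
(no output)
```

View pics/s1.png

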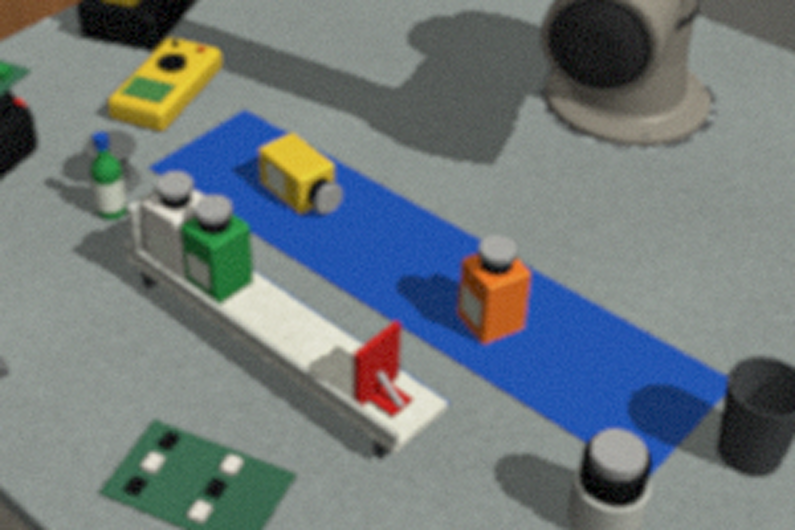

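View pics/t1.png

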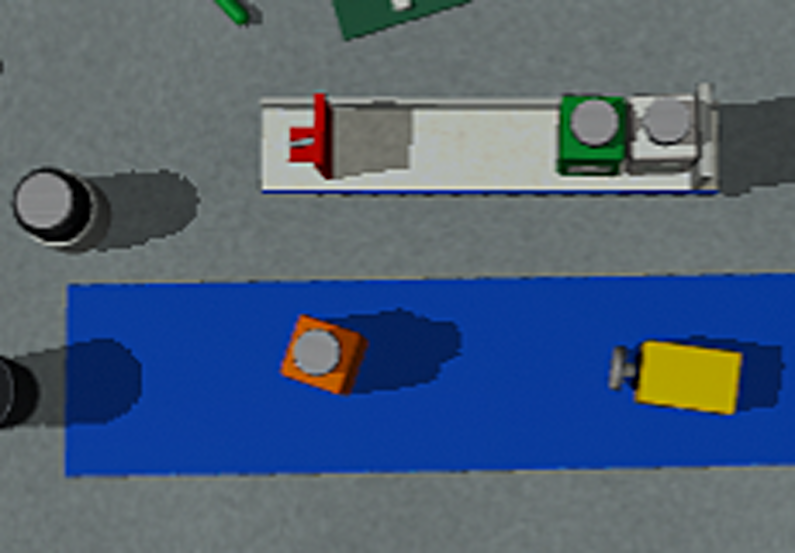

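```bash
python3 -m jog '1 1 0 -0.3 -0.9; 1 1 0 -0.3 -0.9; 1 1 0 -0.3 -0.9;1 1 0 -0.3 -0.9;1 1 0 -0.3 -0.9;1 1 0 -0.3 -0.9;1 1 0 -0.3 -0.96; 1 0 0 0 0;1 0 0 0 0' 20
python3 - <<'E'
from h import *
np.set_printoptions(precision=3,suppress=True)
c=cap('wrist','pics/w1.png');print(-c['R'].T@c['t'],c['R'],c['f'],c['T_tool_cam'])
for o in ['yellow','pump_top','orange','green','white','bookend']:
    print(o,[(np.round(q['pixel']),round(q['conf'],2)) for q in cams.look_for(o,'wrist')[:2]])
print(get_state()['tcp_rot'])
E
```

```text
clock: 2.42
eef_pos: [0.4317, -0.2036, 0.3362]
tcp_rot: [[0.002, 1.0, -0.0], [1.0, -0.002, -0.001], [-0.001, -0.0, -1.0]]
contact_force: [-0.0, -0.4, 0.1]
grip_width: 0.0856
grasp_force: 0.0
[ 0.432 -0.131  0.478] [[ 1.    -0.001 -0.   ]
 [-0.001 -0.96   0.281]
 [-0.001 -0.281 -0.96 ]] 322.929836812104 [[ 0.001 -0.96  -0.28   0.072]
 [ 1.     0.001 -0.     0.001]
 [ 0.    -0.28   0.96  -0.142]
 [ 0.     0.     0.     1.   ]]
yellow [(array([147., 320.]), 0.61), (array([ 51., 473.]), 0.41)]
pump_top [(array([107., 328.]), 0.75)]
orange []
green [(array([ 83., 506.]), 0.94), (array([108., 324.]), 0.66)]
white [(array([141., 499.]), 0.63), (array([266., 404.]), 0.22)]
bookend []
[[ 0.002  1.    -0.001]
 [ 1.    -0.002  0.   ]
 [ 0.    -0.001 -1.   ]]
```

View pics/w1.png

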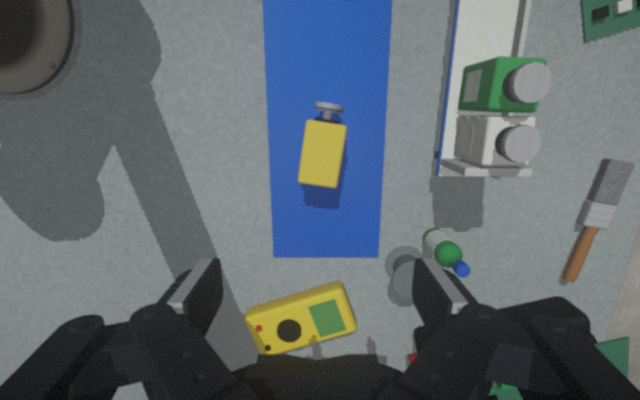

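```bash
cat > seg.py <<'E'
from h import *
np.set_printoptions(precision=4,suppress=True)
def quad(c,hlo,hhi,near,smin=120,vmin=60,vrel=0.85):
    """4 corners (row,col) of the brightest face of the blob of that hue nearest the pixel"""
    hsv=cv2.cvtColor(c['pixels'],cv2.COLOR_BGR2HSV);m=cv2.inRange(hsv,(hlo,smin,vmin),(hhi,255,255))
    n,l,st,ce=cv2.connectedComponentsWithStats(m)
    i=1+min(range(n-1),key=lambda k:1e9 if st[k+1,4]<60 else np.hypot(ce[k+1][1]-near[0],ce[k+1][0]-near[1]))
    v=hsv[...,2][l==i];th=np.percentile(v,85)*vrel
    m=((l==i)&(hsv[...,2]>=th)).astype(np.uint8)
    k=max(cv2.findContours(m,cv2.RETR_EXTERNAL,cv2.CHAIN_APPROX_NONE)[0],key=cv2.contourArea)
    q=cv2.boxPoints(cv2.minAreaRect(k));M=cv2.moments(k)
    return np.array([M['m01']/M['m00'],M['m10']/M['m00']]),q[:,::-1],st[i]
def show(c,q,z):
    P=np.array([atz(c,p,z) for p in q]);print(P[:,:2].round(4).tolist());
    e=np.roll(P,-1,0)-P;print('len',np.linalg.norm(e,axis=1),'ang',np.degrees(np.arctan2(e[:,1],e[:,0])))
E
python3 - <<'E'
from seg import *
w=cap('wrist');t=cap('top')
for c,nr in((w,(150,323)),(t,(228,368))):
    ce,q,st=quad(c,20,33,nr);print(ce,st,atz(c,ce,.056));show(c,q,.056)
ce1=[(c,quad(c,20,33,nr)[0]) for c,nr in((w,(150,323)),(t,(228,368)))];print('tri',tri(ce1))
ce,q,st=quad(t,5,16,(224,264));print('orange',ce,st,atz(t,ce,.086));show(t,q,.086)
# rack edges in top: crop coords
f=lambda u,v:(120+v*160/553,170+u*230/795)
for n,p,z in(('FL',f(262,191),.04),('FR',f(718,191),.04),('BL lip',f(262,98),.056)):print(n,atz(t,p,z))
E
```

```text
[152.8997 321.7979] [ 299  120   47   67 2436] [ 0.4382 -0.1848  0.056 ]
[[0.4058, -0.2219], [0.4198, -0.1423], [0.4687, -0.15], [0.4573, -0.2305]]
len [0.0808 0.0495 0.0813 0.0522] ang [ 80.0602  -8.9098 -98.0611 170.6181]
[227.3783 363.0428] [354 219  21  19 302] [ 0.4401 -0.1704  0.056 ]
[[0.417, -0.1425], [0.4675, -0.151], [0.4595, -0.201], [0.409, -0.1922]]
len [0.0512 0.0506 0.0512 0.0503] ang [ -9.5518 -99.0786 170.2083  80.8892]
tri (array([ 0.4306, -0.1389,  0.3875]), [0.0053, 0.0053])
orange [225.053  259.8349] [251 211  24  23 211] [0.4503 0.1292 0.086 ]
[[0.4431, 0.1543], [0.4912, 0.1382], [0.4749, 0.0916], [0.427, 0.1078]]
len [0.0507 0.0493 0.0506 0.0491] ang [ -18.5279 -109.2388  161.2486   70.8444]
FL [0.6029 0.1772 0.04  ]
FR [ 0.5972 -0.2209  0.04  ]
BL lip [0.682  0.1751 0.056 ]
```

```bash
python3 -m jog '1 0 0 0 0.9; 1 0.8 0.07 0.8 0; 1 0.77 0 0.8 0; 1 0 0 1 0; 1 0 0 1 0;1 0 0 1 0;1 0 0 1 0; 1 0 0 0.6 0; 1 0 0 0.32 0; 1 0 0 0 0' 20;  python3 - <<'E'
from h import *
cap('wrist','pics/w2.png')
E
```

```text
clock: 4.12
eef_pos: [0.447, -0.1262, 0.0093]
tcp_rot: [[0.158, 0.987, -0.002], [0.987, -0.158, 0.001], [0.001, -0.002, -1.0]]
contact_force: [-0.4, 0.4, -0.2]
grip_width: 0.0855
grasp_force: 0.0
```

View pics/w2.png

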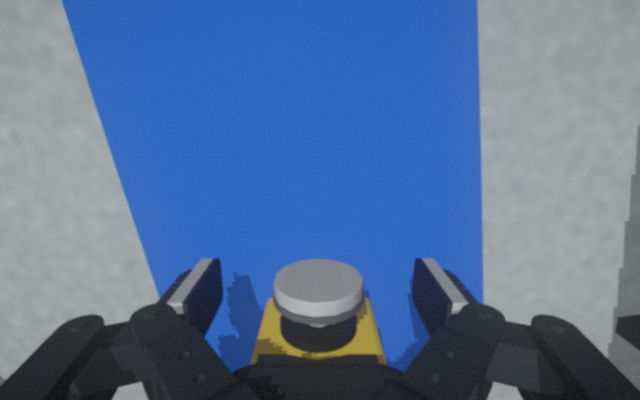

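```bash
python3 -m jog '0 0 0 0 0;0 0 0 0 0;0 0 0 0 0;0 0 0 0 0;0 0 0 0 0;0 0 0 0 0' 20;python3 -m jog '0 -0.13 0 -0.36 0;0 -0.19 0 -0.32 0;0 -0.24 0 -0.28 0;0 -0.28 0 -0.24 0;0 -0.32 0 -0.2 0;0 -0.35 0 -0.14 0;0 -0.37 0 -0.07 0;0 -0.37 0 0 0;0 0 0 0 0' ;  python3 - <<'E'
from h import *
a=cap('scene')['pixels'][120:270,240:420];b=cap('wrist')['pixels']
cv2.imwrite('pics/x3.png',np.vstack([cv2.resize(a,(400,333)),cv2.resize(b,(400,250))]))
E
```

```text
clock: 4.92
eef_pos: [0.448, -0.1264, 0.0108]
tcp_rot: [[0.157, 0.988, 0.001], [0.988, -0.157, -0.0], [-0.0, 0.001, -1.0]]
contact_force: [-0.3, 2.0, 6.6]
grip_width: 0.037
grasp_force: 19.6
clock: 6.05
eef_pos: [0.4295, -0.2391, 0.0904]
tcp_rot: [[0.159, 0.987, -0.0], [0.987, -0.159, -0.0], [-0.0, -0.0, -1.0]]
contact_force: [0.1, 1.0, -1.5]
grip_width: 0.037
grasp_force: 20.5
```

View pics/x3.png

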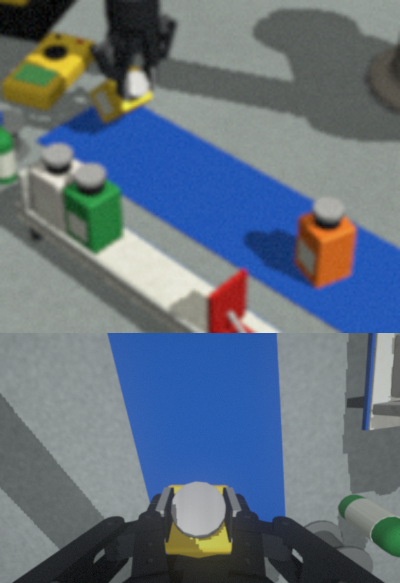

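```bash
python3 -m jog '0 -0.1 0 0.1 0;0 -0.3 0 0.04 0;0 -0.4 0 0.02 0;0 -0.4 0 0 0;0 0 0 0 0';  python3 - <<'E'
from h import *
a=cap('scene')['pixels'][120:210,240:360];b=cap('wrist')['pixels'][200:,160:480]
cv2.imwrite('pics/x4.png',np.vstack([cv2.resize(a,(440,330)),cv2.resize(b,(400,250))[:,:] if 0 else cv2.resize(b,(440,270))]))
E
```

```text
clock: 6.78
eef_pos: [0.4202, -0.299, 0.0829]
tcp_rot: [[0.16, 0.987, 0.001], [0.987, -0.16, -0.001], [-0.001, 0.001, -1.0]]
contact_force: [0.5, 0.9, -2.0]
grip_width: 0.037
grasp_force: 20.5
```

View pics/x4.png

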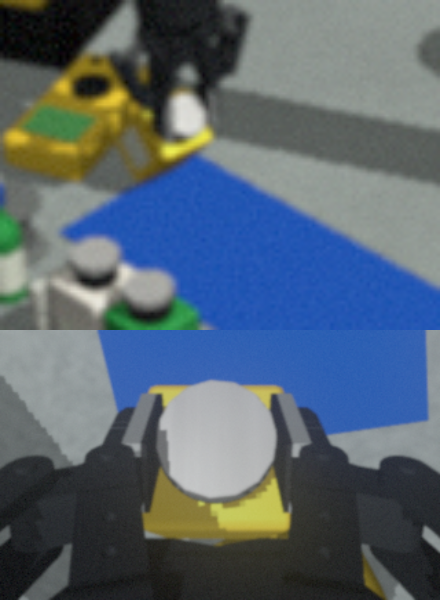

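```bash
cat > mom.py <<'E'
from h import *
M=[]
for i in range(4):
    s=get_state();M.append(np.r_[s['moment'],s['contact_force']]);c=cap('wrist')
print(np.mean(M,0).round(3),np.std(M,0).round(3),s['eef_pos'].round(4),s['clock'])
hsv=cv2.cvtColor(c['pixels'],cv2.COLOR_BGR2HSV);m=cv2.inRange(hsv,(18,120,30),(34,255,255))[200:,230:410]
n=np.nonzero(m.sum(1)>255*25)[0]+200;print('yellow rows',n.min(),n.max())
g=cv2.inRange(hsv,(0,0,100),(179,60,255));n,l,st,ce=cv2.connectedComponentsWithStats(g[:,265:375]);i=max(range(1,n),key=lambda k:st[k,4] if ce[k][1]>230 else 0);print('head bbox',st[i])
E
python3 mom.py; python3 -m jog '0 0.2 0 -0.25 0;0 0.4 0 0 0;0 0.6 0 0 0;0 0.8 0 0 0;0 1 0 0 0;0 1 0 0 0;0 -1 0 0 0;0 -0.5 0 0 0;0 0 0 0 0;0 0 0 0 0'; python3 mom.py
```

```text
[ 0.087 -0.049  0.012  0.379  0.354 -2.092] [0.031 0.036 0.009 0.233 0.455 0.384] [ 0.4204 -0.2963  0.0828] 7.025
yellow rows 243 355
head bbox [   0  237   97   91 6362]
clock: 8.32
eef_pos: [0.4399, -0.1721, 0.0954]
tcp_rot: [[0.157, 0.988, -0.0], [0.988, -0.157, 0.0], [0.0, -0.0, -1.0]]
contact_force: [-0.1, 0.1, -1.5]
grip_width: 0.037
grasp_force: 20.7
[ 0.006 -0.011  0.024  0.031 -0.19  -2.002] [0.03  0.033 0.012 0.356 0.261 0.546] [ 0.44   -0.1725  0.0953] 8.475
yellow rows 200 245
head bbox [  10  232   86   87 5901]
```

```bash
python3 -m jog '0 0 0 0.1 0;0 0 0 0.1 0;0 0 0 0 0'; python3 mom.py
python3 - <<'E'
from h import *
a=cap('scene')['pixels'][120:240,240:400];b=cap('wrist')['pixels'][160:,160:480]
cv2.imwrite('pics/x5.png',np.vstack([cv2.resize(a,(400,300)),cv2.resize(b,(400,300))]))
E
```

```text
clock: 8.9
eef_pos: [0.4407, -0.1751, 0.0877]
tcp_rot: [[0.157, 0.988, 0.002], [0.988, -0.157, -0.004], [-0.004, 0.003, -1.0]]
contact_force: [-6.8, -3.9, 25.4]
grip_width: 0.0371
grasp_force: 31.8
[-4.8800e-01  1.6650e+00  5.0000e-03 -7.2130e+00 -3.8500e+00  2.4959e+01] [0.024 0.04  0.025 0.261 0.393 0.287] [ 0.4407 -0.175   0.0878] 9.05
yellow rows 200 310
head bbox [   9  233   87   86 5895]
```

View pics/x5.png

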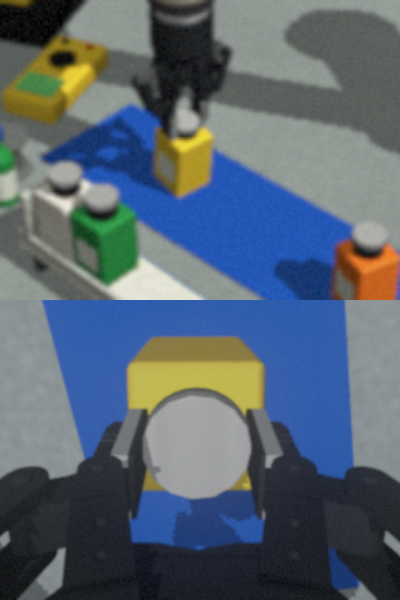

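```bash
python3 -m jog '0 0 0 -0.06 0;0 0 0 0 0'; python3 -m jog '0.6 0 0 0 0;0.6 0 0 0 0;0.6 0 0 0 0; 1 0 0 -0.3 0;1 0 0 -0.8 0;1 -0.3 0 -1 0;1 -0.6 0 -1 0;1 -0.3 0 0 0;1 0 0 0 0'
python3 - <<'E'
from h import *
w=cap('wrist');t=cap('top')
cv2.imwrite('pics/x6.png',np.vstack([cv2.resize(w['pixels'],(480,300)),cv2.resize(t['pixels'][140:260,240:432],(480,300))]))
for n in ('yellow','pump_top'):
  for k in('wrist','top'):print(n,k,[(np.round(q['pixel']),round(q['conf'],2)) for q in cams.look_for(n,k)[:2]])
E
```

```text
clock: 9.45
eef_pos: [0.4404, -0.1737, 0.0888]
tcp_rot: [[0.158, 0.988, 0.001], [0.988, -0.158, -0.001], [-0.001, 0.001, -1.0]]
contact_force: [-0.7, -0.3, 3.5]
grip_width: 0.0372
grasp_force: 21.1
clock: 10.58
eef_pos: [0.4302, -0.2329, 0.2425]
tcp_rot: [[0.159, 0.987, -0.001], [0.987, -0.159, 0.001], [0.001, -0.001, -1.0]]
contact_force: [0.7, -0.2, 0.0]
grip_width: 0.0855
grasp_force: 0.0
yellow wrist [(array([136., 318.]), 0.88)]
yellow top [(array([229., 368.]), 0.63), (array([178., 186.]), 0.61)]
pump_top wrist [(array([137., 318.]), 0.63)]
pump_top top [(array([228., 371.]), 0.7)]
```

View pics/x6.png

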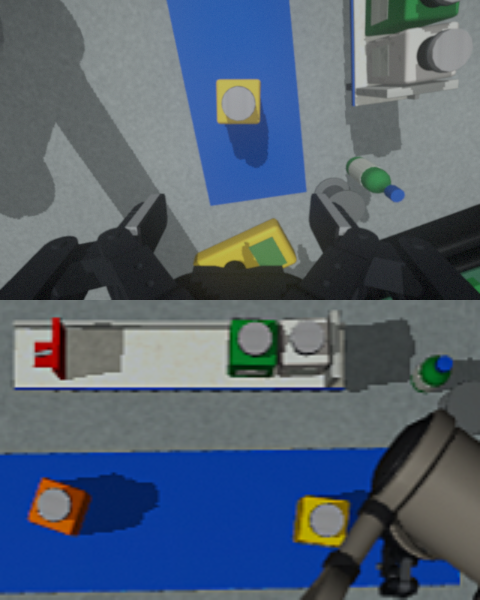

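Run:
```python
from seg import *
w=cap('wrist');t=cap('top')
ce,q,st=quad(w,18,34,(136,318),vrel=.7);print('q',q,st);show(w,q,.086);print('mean',np.mean([atz(w,p,.086) for p in q],0))
def head(c,near,rad=25):
    h=cv2.cvtColor(c['pixels'],cv2.COLOR_BGR2HSV);g=cv2.inRange(h,(0,0,110),(179,60,255))
    n,l,s,ce=cv2.connectedComponentsWithStats(g)
    i=min(range(1,n),key=lambda k:1e9 if s[k,4]<60 else np.hypot(ce[k][1]-near[0],ce[k][0]-near[1]));return ce[i][::-1],s[i]
hw,s1=head(w,(137,318));ht,s2=head(t,(228,371));print(hw,s1,ht,s2,'tri head',tri([(w,hw),(t,ht)]),atz(w,hw,.11),atz(t,ht,.11))
for n,pw,pt in (('white',(66,594),(159,362)),('green',(10,570),(157,341))):
    a,s1=head(w,pw);b,s2=head(t,pt);print(n,a,s1,b,s2,tri([(w,a),(t,b)]),atz(w,a,.148),atz(t,b,.148))
ce,q,st=quad(t,5,16,(224,264),vrel=.5);print('orange');show(t,q,.086)
h,s=head(t,(222,261));print(h,s,atz(t,h,.11))
```

```text
q [[109. 290.]
 [109. 345.]
 [165. 345.]
 [165. 290.]] [ 290  109   56   57 1348]
[[0.4185, -0.1552], [0.4667, -0.1628], [0.4601, -0.2124], [0.4096, -0.2045]]
len [0.0488 0.05   0.0511 0.0501] ang [ -8.971  -97.6216 171.0458  79.7229]
mean [ 0.4387 -0.1837  0.086 ]
[139.4582 317.8268] [ 296  117   45   46 1628] [227.6316 370.3534] [364 222  13  13 133] tri head (array([ 0.4381, -0.185 ,  0.1029]), [0.0014, 0.0014]) [ 0.4391 -0.1834  0.11  ] [ 0.437  -0.1852  0.11  ]
white [ 82.7723 517.7129] [516  62   4  42 101] [165.5    374.6129] [372 152   5  23  62] (array([ 0.6064, -0.1822,  0.1205]), [0.0197, 0.0197]) [ 0.5823 -0.1633  0.148 ] [ 0.6079 -0.1974  0.148 ]
green [ 82.7723 517.7129] [516  62   4  42 101] [154.7348 341.5   ] [335 149  14  13 132] (array([ 0.6781, -0.1409, -0.0217]), [0.0246, 0.0246]) [ 0.5823 -0.1633  0.148 ] [ 0.6395 -0.1058  0.148 ]
orange
[[0.4426, 0.1554], [0.4923, 0.1387], [0.4752, 0.0896], [0.4255, 0.1064]]
len [0.0525 0.0521 0.0524 0.0519] ang [ -18.5238 -109.2406  161.2403   70.8454]
[221.4385 261.1385] [255 215  13  13 130] [0.4593 0.1225 0.11  ]
```

```bash
python3 -m jog '1 0.99 0.01 0.2 0;1 0 0 0.9 0;1 0 0 0.9 0;1 0 0 0.9 0;1 0 0 0.7 0;1 0 0 0.31 0;1 0 0 0 0' 30; python3 -m jog '0 0 0 0 0;0 0 0 0 0;0 0 0 0 0;0 0 0 0 0;0 0 0 0 0'; python3 -m jog '0 0 0 -0.3 0;0 0 0 -0.8 0;0 0 0 -0.9 -0.82;0 0.7 0.3 0 0;0 1 0.5 0 0; 0 0.8 0.6 0 0;0 0.3 0.4 0 0;0 0 0 0 0'
```

```text
clock: 11.85
eef_pos: [0.4383, -0.1831, 0.0467]
tcp_rot: [[0.157, 0.988, -0.002], [0.988, -0.157, 0.001], [0.001, -0.003, -1.0]]
contact_force: [-1.3, -0.3, -0.4]
grip_width: 0.0857
grasp_force: 0.0
clock: 12.48
eef_pos: [0.4394, -0.184, 0.0488]
tcp_rot: [[0.157, 0.988, 0.001], [0.988, -0.157, -0.001], [-0.001, 0.002, -1.0]]
contact_force: [-0.8, 0.4, 7.1]
grip_width: 0.0537
grasp_force: 33.1
clock: 13.48
eef_pos: [0.5318, -0.0438, 0.1475]
tcp_rot: [[0.012, 1.0, 0.0], [1.0, -0.012, 0.0], [0.0, 0.0, -1.0]]
contact_force: [-0.8, -0.1, -2.8]
grip_width: 0.0539
grasp_force: 33.0
```

Run:
```python
from seg import *
w=cap('wrist','pics/w7.png')
r=proj(w,[[.6+.0143*y,y,.04] for y in (-.05,.05,.15)]);print('pred front edge px',r)
p=w['pixels'].astype(int)
for row in range(20,240,30):
    g=p[row];b=(g[:,0]-g[:,2]>50)   # blue strip pixels
    c=np.nonzero(b)[0];c=c[c>400] if len(c) else c
    if len(c): print(row,c.min(),c.max(),atz(w,(row,c.min()),.04)[:2],atz(w,(row,c.max()+1),.04)[:2])
for n in('green','bookend','orange'):print(n,[(np.round(q['pixel']),round(q['conf'],2)) for q in cams.look_for(n,'wrist')[:2]])
```

```text
pred front edge px [[210.291  399.7116]
 [ 78.5655 409.7189]
 [-85.5356 421.4877]]
20 415 418 [0.602  0.0883] [0.6047 0.0882]
50 413 416 [0.6018 0.0691] [0.6047 0.069 ]
80 411 413 [0.6017 0.049 ] [0.6039 0.049 ]
110 408 411 [0.6009 0.028 ] [0.6038 0.028 ]
140 406 409 [0.6008 0.0061] [0.6038 0.006 ]
170 404 406 [ 0.6007 -0.017 ] [ 0.603  -0.0171]
200 401 404 [ 0.5998 -0.0414] [ 0.603  -0.0414]
230 401 401 [ 0.6014 -0.067 ] [ 0.6022 -0.0671]
green [(array([277., 478.]), 0.64)]
bookend []
orange [(array([  8., 223.]), 0.59)]
```

View pics/w7.png

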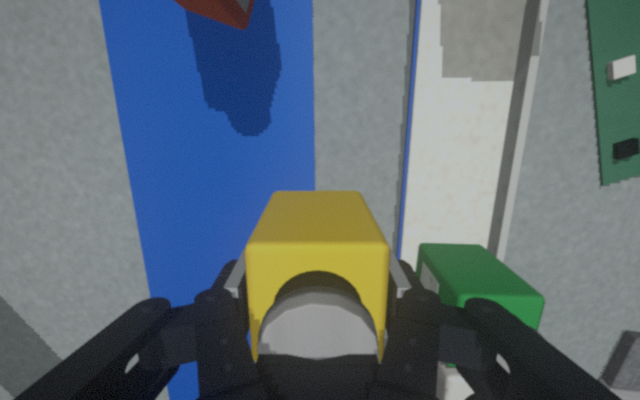

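Run:
```python
from seg import *
import sys
p=cv2.imread('pics/w7.png');w=cap('wrist')
for row in (110,170,210):
    print(row,p[row,396:416].sum(1)//3, 'lip',p[row,470:535].sum(1)//3)
    for col in (404,480,490,500,510): print(col,atz(w,(row,col),.04)[:2],atz(w,(row,col),.056)[:2])
```

```text
110 [134 138 137 139 140 137 119 108 105 100  96  90  89 103 109 115 135 168
 184 186] lip [189 187 189 189 189 189 189 190 188 188 186 185 182 183 183 184 186 186
 185 187 185 186 183 184 184 183 184 186 186 186 188 186 185 185 184 184
 184 182 167 130 103 100  99  95  96  95  97  92  94  99 103 124 155 165
 166 167 168 167 164 162 151 139 138 135 135]
404 [0.5965 0.026 ] [0.5924 0.026 ]
480 [0.6533 0.0253] [0.6456 0.0254]
490 [0.6608 0.0252] [0.6526 0.0253]
500 [0.6684 0.0252] [0.6596 0.0252]
510 [0.6759 0.0251] [0.6667 0.0252]
170 [144 137 124 112 107 105  93  90 101 109 111 130 159 181 185 188 188 189
 189 188] lip [189 188 187 187 185 184 185 186 188 187 188 187 188 186 186 185 186 186
 188 187 188 187 187 187 186 186 187 186 179 153 118 104  97  98 100 101
  98  98 100  97 106 133 158 168 169 172 169 169 167 161 151 142 145 147
 145 147 147 142 143 142 141 143 141 141 140]
404 [ 0.5991 -0.0192] [ 0.5948 -0.0163]
480 [ 0.6589 -0.02  ] [ 0.6508 -0.017 ]
490 [ 0.6668 -0.0201] [ 0.6582 -0.0171]
500 [ 0.6747 -0.0202] [ 0.6656 -0.0172]
510 [ 0.6827 -0.0203] [ 0.673  -0.0173]
210 [104 106 100  95  92 101 108 117 139 168 184 188 188 189 189 188 186 187
 189 188] lip [189 186 186 185 185 185 187 186 187 187 190 188 187 188 188 187 188 188
 186 186 186 183 168 133 108  99  97  98 101  99  97 100  98 107 129 155
 166 167 169 169 167 166 158 145 139 139 137 138 141 143 142 141 142 137
 139 140 141 141 143 142 141 138 138 138 140]
404 [ 0.6011 -0.0519] [ 0.5967 -0.0469]
480 [ 0.663  -0.0529] [ 0.6546 -0.0478]
490 [ 0.6712 -0.053 ] [ 0.6623 -0.0479]
500 [ 0.6794 -0.0531] [ 0.67  -0.048]
510 [ 0.6877 -0.0532] [ 0.6777 -0.0481]
```

```bash
python3 -m jog '0 0.04 0.5 0 0;0 0 0.8 0 0;0 0 0.6 0 0;0 0 0.27 0 0;0 0 0 0.4 0;0 0 0 0.4 0;0 0 0 0.2 0;0 0 0 0.12 0;0 0 0 0 0'
```

```text
clock: 14.85
eef_pos: [0.6395, -0.045, 0.0919]
tcp_rot: [[0.015, 1.0, 0.0], [1.0, -0.015, -0.0], [-0.0, 0.0, -1.0]]
contact_force: [0.3, -0.4, -2.6]
grip_width: 0.0536
grasp_force: 33.1
```

```bash
python3 -m jog '0 0 0 0.06 0;0 0 0 0.04 0;0 0 0 0 0'; python3 -m jog '0.8 0 0 0 0;0.9 0 0 0 0;0.9 0 0 0 0;1 0 0 -0.5 0;1 0 0 -1 0;1 0 0 -1 0;1 0.2 -0.4 0 0;1 0 0 0 0'
python3 - <<'E'
from h import *
w=cap('wrist','pics/w8.png')
for n in('green','white','yellow','pump_top','bookend','orange'):
    r=cams.look_for(n,'wrist')[:2];print(n,[(np.round(q['pixel']),round(q['conf'],2),atz(w,q['pixel'],.148).round(3)) for q in r])
E
```

```text
clock: 15.22
eef_pos: [0.6397, -0.0447, 0.087]
tcp_rot: [[0.015, 1.0, 0.0], [1.0, -0.015, -0.0], [-0.0, 0.0, -1.0]]
contact_force: [0.3, -0.5, -1.5]
grip_width: 0.0536
grasp_force: 33.1
clock: 16.23
eef_pos: [0.6191, -0.0339, 0.2127]
tcp_rot: [[0.014, 1.0, 0.001], [1.0, -0.014, -0.0], [-0.0, 0.001, -1.0]]
contact_force: [-0.1, -0.7, 0.2]
grip_width: 0.0854
grasp_force: 0.0
green [(array([288., 346.]), 0.63, array([ 0.64 , -0.085,  0.148]))]
white [(array([341., 343.]), 0.65, array([ 0.639, -0.13 ,  0.148])), (array([  6., 347.]), 0.5, array([0.639, 0.095, 0.148]))]
yellow [(array([216., 341.]), 0.92, array([ 0.636, -0.03 ,  0.148]))]
pump_top [(array([230., 346.]), 0.55, array([ 0.639, -0.04 ,  0.148]))]
bookend [(array([  7., 345.]), 0.77, array([0.638, 0.095, 0.148]))]
orange [(array([ 18., 136.]), 0.68, array([0.517, 0.091, 0.148]))]
```

```bash
python3 -m jog '1 0.4 -0.8 -0.3 0;1 0.5 -0.9 -0.2 0;1 0.5 -0.9 -0.2 0.81;1 0.3 -0.64 0 1;1 0 0 0 0;1 0 0 0 0'
python3 - <<'E'
from seg import *
w=cap('wrist','pics/w9.png');t=cap('top')
p=proj(w,[[.459,.1225,.086]])[0];ce,q,st=quad(w,4,16,p,vrel=.5);print(p,q,st);show(w,q,.086);print(np.mean([atz(w,a,.086) for a in q],0))
r=cams.look_for('orange','wrist');print(r[:1])
ce,q2,st=quad(t,4,16,(224,264),vrel=.5);print(tri([(w,q.mean(0)),(t,q2.mean(0))]),get_state()['eef_pos'])
h=cv2.cvtColor(w['pixels'],cv2.COLOR_BGR2HSV);g=cv2.inRange(h,(0,0,110),(179,60,255))
n,l,s,cc=cv2.connectedComponentsWithStats(g);i=min(range(1,n),key=lambda k:1e9 if s[k,4]<200 else np.hypot(cc[k][1]-p[0],cc[k][0]-p[1]));print(s[i],cc[i],atz(w,cc[i][::-1],.11))
E
```

```text
clock: 17.32
eef_pos: [0.4623, 0.057, 0.2469]
tcp_rot: [[0.323, 0.946, 0.001], [0.946, -0.323, -0.0], [-0.0, 0.001, -1.0]]
contact_force: [-0.1, 0.1, 0.6]
grip_width: 0.0856
grasp_force: 0.0
[123.5054 289.99  ] [[ 91. 264.]
 [ 91. 320.]
 [148. 320.]
 [148. 264.]] [ 264   91   57   58 1479]
[[0.4468, 0.1564], [0.4939, 0.1403], [0.4778, 0.0927], [0.4285, 0.1095]]
len [0.0497 0.0502 0.0521 0.0503] ang [ -18.8583 -108.6677  161.1585   68.639 ]
[0.4617 0.1247 0.086 ]
[{'pixel': [118.8, 293.5], 'conf': 0.61}]
(array([0.4952, 0.0303, 1.2066]), [0.11, 0.11]) [0.4623 0.0567 0.2464]
[ 268   98   45   46 1636] [289.9071 120.6381] [0.4619 0.1249 0.11  ]
```

```bash
python3 -m jog '1 0.7 -0.23 0.1 0;1 0.56 -0.23 0.5 0;1 0 0 0.9 0;1 0 0 0.9 0;1 0 0 0.9 0;1 0 0 0.5 0;1 0 0 0.19 0;1 0 0 0 0' 30; python3 -m jog '0 0 0 0 0;0 0 0 0 0;0 0 0 0 0;0 0 0 0 0;0 0 0 0 0'; python3 -m jog '0 0 0 -0.3 0;0 0 0 -0.8 -0.81;0 0 0 -0.9 -1;0 -0.6 0.5 0 0;0 -1 0.8 0 0; 0 -0.46 0.6 0 0;0 0 0 0 0;0 0 0 0 0'
```

```text
clock: 18.48
eef_pos: [0.4605, 0.1241, 0.047]
tcp_rot: [[0.325, 0.946, -0.001], [0.946, -0.325, -0.0], [-0.0, -0.001, -1.0]]
contact_force: [0.6, 0.1, 0.4]
grip_width: 0.0851
grasp_force: 0.0
clock: 19.1
eef_pos: [0.4611, 0.1244, 0.0484]
tcp_rot: [[0.325, 0.946, 0.002], [0.946, -0.325, 0.0], [0.001, 0.002, -1.0]]
contact_force: [0.5, -0.5, 6.3]
grip_width: 0.0535
grasp_force: 32.0
clock: 20.1
eef_pos: [0.5517, 0.0216, 0.1467]
tcp_rot: [[0.015, 1.0, -0.002], [1.0, -0.015, 0.0], [0.0, -0.002, -1.0]]
contact_force: [-1.1, -0.1, -3.4]
grip_width: 0.0535
grasp_force: 33.3
```

```bash
python3 -m jog '0 0.05 0.5 0 0;0 0 0.8 0 0;0 0 0.49 0 0;0 0 0 0.4 0;0 0 0 0.4 0;0 0 0 0.2 0;0 0 0 0.15 0;0 0 0 0.04 0;0 0 0 0 0'; python3 -m jog '0.8 0 0 0 0;0.9 0 0 0 0;0.9 0 0 0 0;1 0 0 -0.5 0;1 0 0 -1 0;1 0 0 -1 0;1 0 -0.3 -0.5 0;1 0 0 0 0;1 0 0 0 0'
python3 - <<'E'
from h import *
w=cap('wrist');t=cap('top')
cv2.imwrite('pics/x9.png',np.vstack([cv2.resize(w['pixels'],(480,300)),cv2.resize(t['pixels'][140:240,240:400],(480,300))]))
for n in('green','white','yellow','pump_top','bookend','bookend_outer','orange'):
    r=cams.look_for(n,'wrist')[:2];print(n,[(np.round(q['pixel']),round(q['conf'],2),atz(w,q['pixel'],.148).round(3)) for q in r])
E
```

```text
clock: 21.22
eef_pos: [0.6425, 0.0223, 0.0883]
tcp_rot: [[0.015, 1.0, 0.001], [1.0, -0.015, -0.0], [-0.0, 0.001, -1.0]]
contact_force: [-0.0, 0.3, -2.3]
grip_width: 0.0538
grasp_force: 33.6
clock: 22.35
eef_pos: [0.627, 0.0226, 0.2365]
tcp_rot: [[0.015, 1.0, -0.002], [1.0, -0.015, 0.0], [0.0, -0.002, -1.0]]
contact_force: [-1.1, -0.0, 0.9]
grip_width: 0.0854
grasp_force: 0.0
green [(array([331., 337.]), 0.77, array([ 0.642, -0.083,  0.148])), (array([284., 336.]), 0.23, array([ 0.641, -0.039,  0.148]))]
white []
yellow [(array([266., 330.]), 0.55, array([ 0.637, -0.023,  0.148]))]
pump_top [(array([284., 334.]), 0.62, array([ 0.64 , -0.039,  0.148]))]
bookend []
bookend_outer [(array([ 73., 337.]), 0.63, array([0.642, 0.119, 0.148]))]
orange [(array([197., 336.]), 0.96, array([0.642, 0.033, 0.148])), (array([285., 331.]), 0.29, array([ 0.637, -0.04 ,  0.148]))]
```

View pics/x9.png

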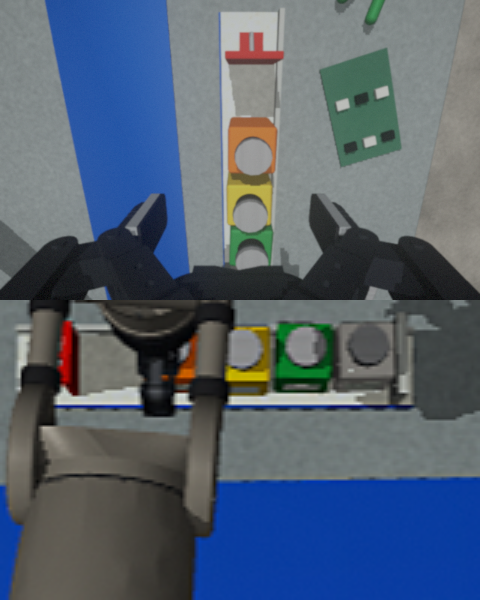

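```bash
python3 -m jog '0 0.9 0.1 0 0;0 1 0.1 0 0;0 1 0.1 0 0;0 0.35 0.09 0.2 0;0 0 0 0.8 0;0 0 0 0.9 0;0 0 0 0.8 0;0 0 0 0.31 0;0 0 0 0 0' 30; python3 -m jog '0 -0.2 0 0 0;0 -0.2 0 0 0;0 -0.12 0 0 0;0 -0.12 0 0 0;0 -0.12 0 0 0;0 -0.12 0 0 0;0 -0.12 0 0 0'
```

```text
clock: 23.92
eef_pos: [0.649, 0.1842, 0.0866]
tcp_rot: [[0.015, 1.0, -0.002], [1.0, -0.015, -0.001], [-0.001, -0.002, -1.0]]
contact_force: [0.1, -0.1, 0.8]
grip_width: 0.0
grasp_force: 0.0
clock: 24.8
eef_pos: [0.6484, 0.1347, 0.0872]
tcp_rot: [[0.015, 1.0, -0.0], [1.0, -0.015, 0.0], [0.0, -0.0, -1.0]]
contact_force: [0.4, 3.7, 0.4]
grip_width: -0.0
grasp_force: 1.7
```

```bash
python3 -m jog '0 -0.12 -0.04 0 0;0 -0.12 -0.04 0 0;0 -0.12 0 0 0;0 -0.12 0 0 0;0 -0.12 0 0 0;0 -0.12 0 0 0;0 -0.12 0 0 0;0 -0.12 0 0 0;0 -0.12 0 0 0;0 -0.12 0 0 0';python3 -m jog '0 -0.12 0 0 0;0 -0.12 0 0 0;0 -0.1 0 0 0;0 -0.06 0 0 0'
```

```text
clock: 26.05
eef_pos: [0.6435, 0.0744, 0.0874]
tcp_rot: [[0.015, 1.0, -0.0], [1.0, -0.015, -0.0], [-0.0, -0.0, -1.0]]
contact_force: [0.6, 3.0, 2.7]
grip_width: -0.0001
grasp_force: 1.7
clock: 26.55
eef_pos: [0.6432, 0.055, 0.0873]
tcp_rot: [[0.015, 1.0, -0.0], [1.0, -0.015, 0.001], [0.001, -0.0, -1.0]]
contact_force: [-0.1, 5.0, 3.2]
grip_width: 0.0004
grasp_force: 2.9
```

Force is growing as dispensers join; continue in small steps until it stiffens.

```bash
python3 -m jog '0 -0.06 0 0 0;0 -0.06 0 0 0;0 -0.06 0 0 0';python3 -m jog '0 -0.06 0 0 0;0 -0.03 0 0 0;0 0 0 0 0'
```

```text
clock: 26.92
eef_pos: [0.643, 0.0468, 0.0873]
tcp_rot: [[0.015, 1.0, 0.0], [1.0, -0.015, 0.002], [0.002, 0.0, -1.0]]
contact_force: [0.3, 8.3, 3.2]
grip_width: -0.0002
grasp_force: 4.1
clock: 27.3
eef_pos: [0.6429, 0.0425, 0.0873]
tcp_rot: [[0.015, 1.0, -0.0], [1.0, -0.015, 0.002], [0.002, -0.0, -1.0]]
contact_force: [0.7, 8.4, 3.2]
grip_width: -0.0001
grasp_force: 4.2
```

```bash
python3 -m jog '0 -0.03 0 0 0;0 -0.03 0 0 0;0 0 0 0 0';python3 -m jog '0 -0.03 0 0 0;0 -0.03 0 0 0;0 0 0 0 0'
```

```text
clock: 27.68
eef_pos: [0.6429, 0.0399, 0.0873]
tcp_rot: [[0.015, 1.0, -0.0], [1.0, -0.015, 0.002], [0.002, -0.0, -1.0]]
contact_force: [0.5, 9.4, 4.1]
grip_width: -0.0002
grasp_force: 4.9
clock: 28.05
eef_pos: [0.6429, 0.0399, 0.0874]
tcp_rot: [[0.014, 1.0, 0.0], [1.0, -0.014, 0.006], [0.006, 0.0, -1.0]]
contact_force: [1.5, 20.6, 2.8]
grip_width: -0.0
grasp_force: 10.1
```

```bash
python3 -m jog '0 0.3 0 0 0;0 0.3 0 -0.2 0;0 0 0 -0.8 0;0 0 0 -0.8 0;0 -0.6 0 -0.3 0;0 -1 0 0 0;0 -1 0 0 0;0 -0.9 0 0 0;0 0 0 0 0;0 0 0 0 0'
python3 - <<'E'
from seg import *
w=cap('wrist','pics/w10.png');t=cap('top')
for k,c in(('wrist',w),('top',t)):
  for n in('white','green','yellow','pump_top','orange'):
    r=cams.look_for(n,k)[:1];print(k,n,[(np.round(q['pixel']),round(q['conf'],2),atz(c,q['pixel'],.148).round(3)) for q in r])
h=cv2.cvtColor(w['pixels'],cv2.COLOR_BGR2HSV)
for nm,lo,hi in(('red',0,4),('or',6,16),('ye',20,33),('gr',45,80)):
    m=cv2.inRange(h,(lo,130,60),(hi,255,255));n,l,s,cc=cv2.connectedComponentsWithStats(m);i=1+np.argmax(s[1:,4]);print(nm,s[i],cc[i].round())
E
```

```text
clock: 29.3
eef_pos: [0.6406, -0.1095, 0.1925]
tcp_rot: [[0.015, 1.0, -0.0], [1.0, -0.015, -0.0], [-0.0, -0.0, -1.0]]
contact_force: [-1.3, 0.9, 1.0]
grip_width: 0.0001
grasp_force: 0.0
wrist white [(array([262., 353.]), 0.5, array([ 0.664, -0.13 ,  0.148]))]
wrist green [(array([217., 319.]), 0.76, array([ 0.643, -0.099,  0.148]))]
wrist yellow [(array([143., 313.]), 0.75, array([ 0.64 , -0.055,  0.148]))]
wrist pump_top [(array([150., 314.]), 0.56, array([ 0.64 , -0.059,  0.148]))]
wrist orange [(array([ 53., 316.]), 0.85, array([ 0.642, -0.008,  0.148]))]
top white [(array([158., 358.]), 0.61, array([ 0.629, -0.152,  0.148]))]
top green [(array([162., 346.]), 0.51, array([ 0.618, -0.118,  0.148]))]
top yellow [(array([160., 330.]), 0.75, array([ 0.624, -0.073,  0.148]))]
top pump_top []
top orange [(array([158., 306.]), 0.56, array([ 0.632, -0.007,  0.148]))]
red [270   0  97  10 624] [319.   3.]
or [ 273    6   90   96 3654] [317.  60.]
ye [ 273  102   82   83 2885] [314. 135.]
gr [283 188  20  68 462] [289. 217.]
```

View pics/w10.png

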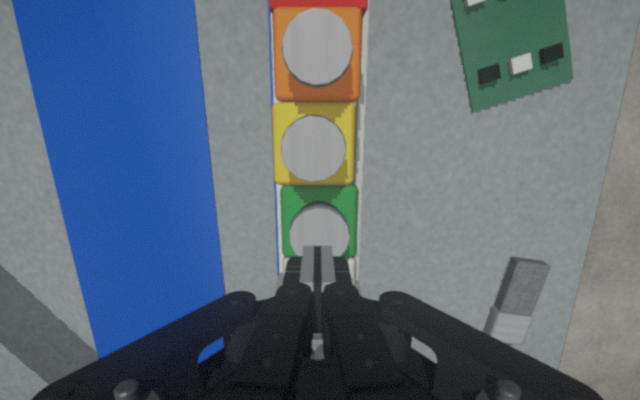

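```bash
python3 -m jog '0 0.5 0 0 0;0 0.52 0 0 0;0 0 0 0.4 0;0 0 0 0.36 0;0 0 0 0 0;0 0 0 0.1 0;0 0 0 0.1 0;0 0 0 0 0'; python3 -m jog '0 0 0 0.06 0;0 0 0 0.04 0;0 0 0 0 0'
```

```text
clock: 30.9
eef_pos: [0.6421, -0.0589, 0.1449]
tcp_rot: [[0.015, 1.0, 0.002], [1.0, -0.015, -0.0], [-0.0, 0.002, -1.0]]
contact_force: [0.9, -0.1, 3.3]
grip_width: -0.0
grasp_force: 1.5
clock: 31.28
eef_pos: [0.6421, -0.0589, 0.1397]
tcp_rot: [[0.015, 1.0, 0.002], [1.0, -0.015, -0.001], [-0.001, 0.002, -1.0]]
contact_force: [1.9, -1.3, 4.8]
grip_width: -0.0001
grasp_force: 2.6
```

```bash
python3 -m jog '0 0 0 0.04 0;0 0 0 0.03 0;0 0 0 0 0'
```

```text
clock: 31.65
eef_pos: [0.6422, -0.0589, 0.1379]
tcp_rot: [[0.015, 1.0, 0.003], [1.0, -0.015, -0.001], [-0.001, 0.003, -1.0]]
contact_force: [-2.3, -0.6, 14.2]
grip_width: 0.0002
grasp_force: 6.7
```

```bash
python3 -m jog '0 0 0 -0.15 0;0 0 0 -0.3 0;0 0 0 -0.6 0;0 -1 0 0 0;0 -0.02 0 0.15 0;0 0 0 0 0;0 0 0 0 0'
python3 - <<'E'
from seg import *
w=cap('wrist','pics/w11.png');h=cv2.cvtColor(w['pixels'],cv2.COLOR_BGR2HSV);print(get_state()['eef_pos'])
for nm,lo,hi in(('red',0,4),('or',6,16),('ye',20,33),('gr',45,80)):
    m=cv2.inRange(h,(lo,130,60),(hi,255,255));n,l,s,cc=cv2.connectedComponentsWithStats(m);i=1+np.argmax(s[1:,4]);print(nm,s[i],cc[i].round())
g=cv2.inRange(h,(0,0,110),(179,60,255));n,l,s,cc=cv2.connectedComponentsWithStats(g)
for p in((47,318),(148,314)):
    i=min(range(1,n),key=lambda k:1e9 if s[k,4]<200 else np.hypot(cc[k][1]-p[0],cc[k][0]-p[1]));print(s[i],cc[i])
E
```

```text
clock: 32.52
eef_pos: [0.6405, -0.1086, 0.1804]
tcp_rot: [[0.014, 1.0, -0.001], [1.0, -0.014, 0.001], [0.001, -0.001, -1.0]]
contact_force: [-0.1, 0.4, 0.3]
grip_width: 0.0001
grasp_force: 0.0
[ 0.6407 -0.1086  0.1807]
red [268   0 103   8 248] [321.   1.]
or [ 270    2   96  102 3998] [318.  60.]
ye [ 270  103   88   87 3179] [314. 138.]
gr [280 193  25  72 652] [288. 221.]
[ 281    3   75   82 4818] [317.6158  43.9722]
[ 279  117   69   71 3814] [312.7855 152.3228]
```

```bash
python3 -m jog '0 0 0 -0.8 0;0 0 0 0 0;0 0 0 0 0' && python3 -c "from plant import close_job;print(close_job())"
```

```text
clock: 32.95
eef_pos: [0.6406, -0.109, 0.2206]
tcp_rot: [[0.014, 1.0, -0.0], [1.0, -0.014, 0.0], [0.0, -0.0, -1.0]]
contact_force: [-0.5, 0.8, 0.6]
grip_width: 0.0002
grasp_force: 0.0
the job is handed in; nothing more can be done
None
```

I handed the job in at 33 s: all four dispensers stand in one row, the bookend has closed it up (firm stop at about 20 N), and the yellow pump was pressed to its stop and released; the hand-in returned no verdict.

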